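# Hold the balcony shutter's key switch turned

## Robot

A 6-joint arm with a two-finger parallel gripper is mounted at the origin on the work surface. World frame = base frame: x ahead of the robot, y to its left, z up, the work surface at z = 0. Lengths are in mm, angles in degrees, forces in N, time in s.
With the tool pointing down it reaches from about 300 to 850 mm from the base axis. Payload 4.2 kg.
Tool frame: the origin (TCP) lies midway between the tips of the shut fingers; the grasp point (between the pads) lies 19 mm behind it (env.grip_depth is the distance from the TCP to the grasp point, in mm); z points along the fingers, y is the line along which they close (so a half turn about z gives the same grasp; the last joint's range is limited). The gripper opens to 91 mm and grips with 3 to 60 N. Pads are 32 mm wide; open, the fingers measure 118 mm over their backs; the gripper's body (76 mm by 178 mm) begins 60 mm behind the grasp point.
Start: joints at [62.739, 18.312, 89.639, -0, 72.044, -1.146], TCP at [253.109, 516.313, 213.976] pointing down, gripper open.
Joint ranges: [-177.97, 177.97], [-48.28, 115.42], [12.27, 149.76], [-77.06, 257.06], [2.81, 150.46], [-146.56, 146.56]. Speed limits (degrees/s): [147.25, 147.25, 180, 180, 180, 180].

## Interface

Orientations are given as [roll, pitch, yaw] about the fixed x, y, z axes, in that order (R = Rz(yaw) Ry(pitch) Rx(roll)).
In Python, from workcell import env, eyes gives the robot as it stands.
- The arm moves only by the tool send_rows, never from a script. Its argument "motion" is a list of rows, each a list of 7 numbers: the shift along the world's x, y, z normalised to -1 to 1, where 1 is 0.5 m, then the turn, a rotation vector about the world's x, y, z normalised to -1 to 1, where 1 is 60 degrees, then the opening, from -1 (shut) to 1 (fully open). A call has 1 to 20 rows; each row is the pose to reach, as a shift and turn from the pose commanded when the call began; what a row does not reach only later rows make up. A row lasts 1/8 s, in which the tool goes at most 62.5 mm and 10.7 degrees, less where a joint would pass 70% of its speed; a pose out of reach is approached as far as the arm can. A call with a number of a shift or a turn outside -1 to 1 is refused whole. A call with a gripper value outside its range is refused whole. The fingers move at their own pace and stop on an object; "squeeze" is the grip in N (left out, the last holds). Time passes only in rows, so rows that repeat a pose let the fingers close. It gives the time, the measured TCP pose, the force, the opening and the grip force at its end, in the units of the state.
- env.state(): the state, without advancing time (a new reading comes with each control period).
- eyes.grab_frame(name): name is "scene" or "side" or "wrist"; returns a dict with "pixels" (480x640x3 uint8, red, green, blue), "depth" (480x640 float32, mm along the optical axis (not along the pixel's ray), 0 where there is no reading), "fx", "fy", "cx", "cy" (pixels), "R" (3x3) and "t" (3): a world point X has camera coordinates R X + t; the wrist camera has in their place "T_tool_cam" (4x4, takes a point from camera to tool coordinates, whose origin is the TCP and whose axes are the flange's). Camera axes: x right, y down, z forward; pixel columns grow to the right and rows downward; lengths in mm; the calibration is good to about 2 mm. A picture is of the moment at which its call begins: read the wrist's pose just before it.
- env.job_done(): hands the job in; it is judged then, once.
The state is a dict: "time_s": time; "qpos": joint angles; "qvel": joint speeds; "effort": joint torques, N m; "ee_pos": TCP position; "ee_rot": TCP orientation; "force": force on the tool from outside, world axes, zero at the start; "torque": the same for the moment, N m; "gripper_width": finger opening in mm; "gripper_force": force on a finger pad.
Only numpy, scipy, OpenCV 4.12 (cv2) and the standard library are available. Lean on these libraries where they do the work, as an engineer would, in place of code of your own. Each camera call takes 0.05 s, during which the arm holds its last target. There are 200 camera calls.

## Task

Lift the key up and off its hook, put its blade down into the keyway of the white shutter control box, and rock it lightly from side to side past the sticky pins until it is fully home, without forcing it. Then turn it a quarter turn clockwise (seen from above) against its spring and finish still gripping it and holding it turned, without letting go; leave the things standing around as they are.

Things in the scene. Friction and masses are not known exactly. Their poses are not given: they have to be found in the camera images.
- key_grip (a point): Middle of the key's black plastic bow, a slab 34 mm wide (the point's y), 12 mm thick (x), 58 mm tall (z, up as it hangs); the point is 28 mm above the bow's lower edge (shoulder). Key 40 to 70 g. Pinch the bow's side edges from above across the 34 mm, a finger on either side of the hook bar.
- key_loop (a point): Centre of the opening in the upper bow by which the key hangs: 20 mm wide (y), 24 mm tall, through the bow along x, 38 mm above the shoulder (10 mm above key_grip), with an 8 mm bar on top and 7 mm side bars. Axes as key_grip.
- key_tip (a point): Centre of the lower end of the key's steel blade, 55 mm below key_grip. The blade points straight down from the shoulder: 14 mm wide (y), 4 mm thick (x), 27 mm long, square-ended, the same either way round. Axes as key_grip.
- key: The key as a whole; origin at the centre of the shoulder, 27 mm above the blade's end; axes as key_grip.
- hook_bar (a point): Where the key's loop hangs: on the axis of a level 6 mm bar, 130 mm up, on a fixed stand (base 90 mm across; 10 mm post 24 mm along +x from here, ball top at 149 mm). The bar runs 18 mm on along -x, then its end turns up 7 mm over 5 mm. To come off, the key is raised 8 to 17 mm, then drawn along -x at least 40 mm.
- keyway (a point): Centre of the mouth of the upright keyway, in the brass cylinder on the fixed white control box (120 x 90 mm, top at 58 mm; mouth at 64 mm). z up. Slot 15.5 mm long (this point's y), 5.5 mm wide (x), with a 3 mm 45-degree funnel all round. Turns with the cylinder. The blade goes 27 mm down until the shoulder sits on the cylinder.
- pins (a point): On the keyway's axis, 10.5 mm below its mouth: the first of two hidden sticky pin carriers, slots as the keyway's but askew: the first 0.35 to 0.50 rad clockwise (from above) of the resting keyway, the second, 18 mm down, as much anticlockwise. Each stops the blade until the key is rocked to within 0.1 rad of its slot under about 5 N; then it turns with the key.
- cylinder_turn (a joint): Turn of the lock cylinder in rad, 0 at rest, growing clockwise seen from above; stops at -0.70 and 1.75; a quarter turn is 1.57. A spring (0.08 N m per rad) turns it back when let go; holding a quarter turn takes up to 0.25 N m. The blade has 0.1 rad of play, so the cylinder lags the key by 0.1 to 0.2 rad.
- console: The fixed white control box with its cylinder, 120 x 90 x 58 mm (x, y, z); origin at the centre of its underside. The keyway stands over this origin. Pressing the key on the box or lock with over 40 N before it is home counts as forcing it.
- navy_remote: Bystander: loose remote 45 x 150 x 18 mm in the tray; origin at the centre of its underside.
- vase: Bystander: loose thimble vase, 48 mm across, 58 mm tall, in the tray; origin at the centre of its underside, z up.
- coaster: Bystander: loose round coaster, 90 mm across, 5 mm thick, in the tray; origin at the centre of its underside.
- glasses_case: Bystander: loose glasses case 150 x 60 x 40 mm (x, y, z) between stand and control box; origin at the centre of its underside.
- candle_jar: Bystander: loose closed candle jar, 60 mm across, 70 mm tall, behind the case; origin at the centre of its underside.
- book: Bystander: loose pocket book 100 x 140 x 23 mm at the left; origin at the centre of its underside.
- tray: Bystander: fixed tray 180 x 300 mm, 30 mm high (x, y, z), with a spring clip holding a remote along its far edge, top of the clip at 35 mm; origin at the centre of its underside.
Mind the look-alikes: they are no part of the job. Of the things that look like the key, the smallest one is meant.

How it is judged:
By the outcome, as a careful person would: the job done as asked, in the order asked, and still so for the second after the job is handed in, while the arm keeps its last pose, push and grip.
It also fails if it takes over 61 s, if anything falls off the work surface, if the arm or the gripper's body presses on something with over 40 N, if the wrist force passes 120 N, or if a joint passes its speed limit or range.

## Working session

There is one attempt and no reset: what is moved stays moved. The work goes in short steps, Python scripts to look and compute and a tool call to move; the robot and the scene stay as the last step left them, time stands still between calls to the robot, and variables do not carry over. Pictures are saved under pics/ and viewed, at most 10 in all, crops included, and the job is handed in when it is done.

Besides the shell and the picture viewer there is one more tool, called after "Call:" as name(argument=value, ...) on one line, values as JSON. send_rows: Moves the arm, as the interface text tells. Its arguments: {"type":"object","properties":{"motion":{"type":"array"},"squeeze":{"type":"number"}},"required":["motion"]}

```bash
mkdir -p pics; ls
cat > h.py <<'E'
import numpy as np, cv2, pickle
from workcell import env, eyes
def grab(n):
    f=eyes.grab_frame(n); pickle.dump(f,open(f'{n}.pkl','wb')); return f
def load(n): return pickle.load(open(f'{n}.pkl','rb'))
def save(f,name,crop=None,s=1):
    p=f['pixels'][:,:,::-1]
    if crop: u0,v0,u1,v1=crop; p=p[v0:v1,u0:u1]
    cv2.imwrite('pics/'+name,cv2.resize(p,None,fx=s,fy=s,interpolation=cv2.INTER_CUBIC))
def world(f,u,v,d=None):
    if d is None: d=f['depth'][int(v),int(u)]
    c=np.array([(u-f['cx'])/f['fx']*d,(v-f['cy'])/f['fy']*d,d])
    return f['R'].T@(c-f['t'])
def cloud(f):
    v,u=np.mgrid[:480,:640]; d=f['depth']
    c=np.stack([(u-f['cx'])/f['fx']*d,(v-f['cy'])/f['fy']*d,d],-1)
    w=(c-f['t'])@f['R']; w[d==0]=np.nan; return w
def onplane(f,u,v,z):
    o=-f['R'].T@f['t']; r=f['R'].T@np.array([(u-f['cx'])/f['fx'],(v-f['cy'])/f['fy'],1]); return o+r*(z-o[2])/r[2]
E
python3 - <<'E'
from h import *
for n in ('scene','side'):
    f=grab(n); save(f,n+'0.png'); print(n,-f['R'].T@f['t'],f['fx'])
print(env.state())
E
```

```text
pics
scene [1150.92387419 -554.38674796  996.40623334] 559.4176950282945
side [ 466.47509598 -558.30065713  777.6295976 ] 465.03297566584894
{'time_s': 0.1, 'qpos': array([ 6.27385805e+01,  1.83472729e+01,  8.96998256e+01, -1.08465117e-03,
        7.20423388e+01, -1.14689251e+00]), 'qvel': array([ 0.00572811, -0.02121544, -0.16786476, -0.03047096,  0.03070794,
       -0.10715549]), 'effort': array([ 2.36839100e-03, -4.13329875e+01, -2.32511151e+01,  7.28763454e-02,
        4.22220631e-02, -3.46577644e-05]), 'ee_pos': array([252.9046225 , 515.89750234, 213.20863584]), 'ee_rot': array([-1.79910560e+02, -7.59069299e-04,  1.53885808e+02]), 'force': array([-0.27153886,  0.21837976,  0.25512414]), 'torque': array([-0.01219241,  0.04588941,  0.00943586]), 'gripper_force': 0.0, 'gripper_width': 91.03012479434193}
```

View pics/scene0.png

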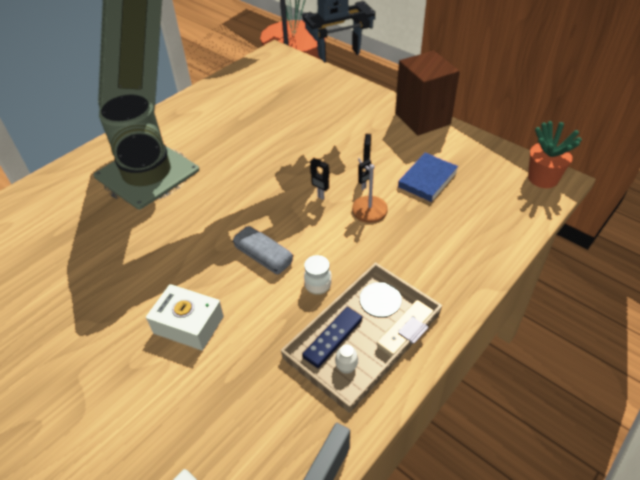

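View pics/side0.png

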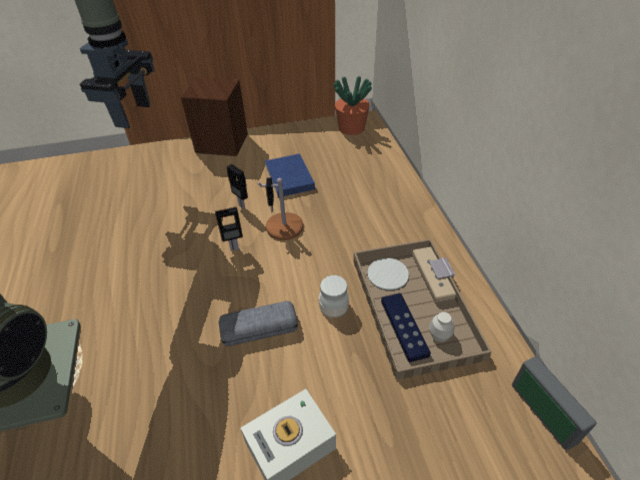

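The scene view shows the stand (base about 370,209) and the white box (185,310). The black key-like things in the side view are at (229,228), (237,185) and (270,195). I'll enlarge to see which one is small and on the hook.

Run:
```python
from h import *
f=load('side');g=load('scene')
a=cv2.resize(f['pixels'][150:255,205:315],None,fx=5,fy=5,interpolation=cv2.INTER_CUBIC)[:525,:400*2]
b=cv2.resize(g['pixels'][125:230,295:400][:, :],None,fx=5,fy=5,interpolation=cv2.INTER_CUBIC)
c=np.hstack([a,b]); c=cv2.resize(c,(800,int(800*c.shape[0]/c.shape[1])))
cv2.imwrite('pics/keys.png',c[:,:,::-1])
for n,k in(('side',f),('scene',g)):
    w=cloud(k); m=(k['pixels'].max(2)<60)&(w[...,2]>40)&(w[...,2]<250)&(w[...,0]>300)&(w[...,1]>-400)&(w[...,1]<450)
    N,l,s,_=cv2.connectedComponentsWithStats(m.astype('uint8'))
    for i in range(1,N):
        if s[i,4]>25:
            p=w[l==i]; print(n,s[i],np.round(np.percentile(p,[3,50,97],axis=0)).tolist())
```

```text
side [227 164  20  36 454] [[449.0, 349.0, 45.0], [466.0, 362.0, 86.0], [483.0, 388.0, 121.0]]
side [266 178   7  28 145] [[526.0, 256.0, 88.0], [533.0, 260.0, 123.0], [540.0, 286.0, 143.0]]
side [215 208  27  33 511] [[410.0, 216.0, 43.0], [431.0, 219.0, 76.0], [453.0, 228.0, 121.0]]
side [518 364  74  77 961] [[875.0, -365.0, 41.0], [888.0, -316.0, 57.0], [907.0, -247.0, 75.0]]
scene [359 135  11  49 265] [[462.0, 257.0, 73.0], [530.0, 279.0, 110.0], [540.0, 376.0, 142.0]]
scene [310 159  19  31 367] [[412.0, 215.0, 44.0], [435.0, 220.0, 81.0], [456.0, 230.0, 121.0]]
scene [326 439  22  41 146] [[905.0, -318.0, 41.0], [912.0, -285.0, 55.0], [919.0, -250.0, 69.0]]
```

View pics/keys.png

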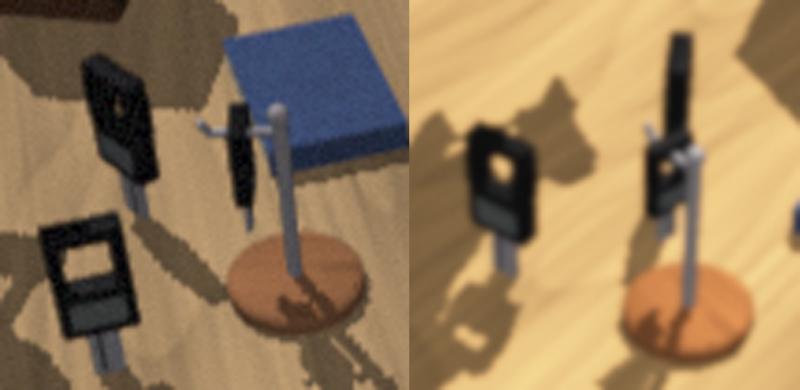

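The three candidates in the side view are (229,228), a wide-window key standing free; (237,185), a big key with a small hole; and (270,195), the smallest, hanging on the hook bar (scene 363,172). The smallest one hangs by its loop on the stand, so it fits, and the crop confirms it. Next I'll locate the stand, bar direction and box.

Run:
```python
from h import *
f=load('side');g=load('scene')
def tri(a,b):
    A=[];B=[]
    for k,(u,v) in((f,a),(g,b)):
        o=-k['R'].T@k['t']; r=k['R'].T@np.array([(u-k['cx'])/k['fx'],(v-k['cy'])/k['fy'],1]); r/=np.linalg.norm(r)
        P=np.eye(3)-np.outer(r,r); A.append(P);B.append(P@o)
    return np.linalg.lstsq(np.vstack(A),np.hstack(B),rcond=None)[0]
print('ball',tri((279.7,179.6),(371.3,166.7)),'tip',tri((258.8,183.6),(359.2,160)))
for n,k in(('side',f),('scene',g)):
    w=cloud(k); hsv=cv2.cvtColor(k['pixels'],cv2.COLOR_RGB2HSV)
    reg=(w[...,0]>450)&(w[...,0]<650)&(w[...,1]>150)&(w[...,1]<350)&(w[...,2]<25)&(w[...,2]>3)
    m=reg&(hsv[...,0]<13)&(hsv[...,1]>120)
    print(n,'base',np.nanpercentile(w[m],[2,50,98],axis=0).round().tolist(),m.sum())
    m=(w[...,2]>50)&(w[...,2]<64)&(w[...,1]<0)&(w[...,0]<650)&(hsv[...,1]<60)&(hsv[...,2]>120)
    N,l,s,_=cv2.connectedComponentsWithStats(m.astype('uint8')); i=1+s[1:,4].argmax()
    p=w[l==i][:,:2].astype('float32'); print('box',cv2.minAreaRect(p),s[i])
    m=(w[...,2]>55)&(w[...,1]<0)&(w[...,0]<650)&(hsv[...,0]>12)&(hsv[...,0]<32)&(hsv[...,1]>120)
    N,l,s,_=cv2.connectedComponentsWithStats(m.astype('uint8')); i=1+s[1:,4].argmax()
    ct=max(cv2.findContours((l==i).astype('uint8'),0,1)[0],key=len)
    e=cv2.fitEllipse(ct); print('brass',e,onplane(k,*e[0],64))
    # case, jar
f=eyes.grab_frame('wrist');print(f['T_tool_cam'].round(3).tolist(),f['fx'])
w=cloud(load('side'))
for n,b in(('case',(220,300,300,345)),('jar',(318,276,350,318)),('book',(265,155,315,195))):
    p=w[b[1]:b[3],b[0]:b[2]].reshape(-1,3);p=p[p[:,2]>(12)];print(n,np.nanpercentile(p,[2,50,98],axis=0).round().tolist())
```

```text
ball [558.80074346 266.50106815 145.7269161 ] tip [512.73903244 279.54111984 133.88452959]
side base [[518.0, 226.0, 5.0], [555.0, 258.0, 14.0], [597.0, 300.0, 17.0]] 546
box ((472.3192138671875, -247.5607147216797), (120.62670135498047, 91.54985046386719), 19.095775604248047) [ 241  389   95   91 3888]
brass ((287.2966003417969, 429.7085876464844), (20.489164352416992, 21.65152931213379), 38.97591018676758) [ 472.14291752 -249.3350951    64.        ]
scene base [[540.0, 224.0, 4.0], [562.0, 237.0, 12.0], [600.0, 280.0, 18.0]] 175
box ((471.49835205078125, -248.1205291748047), (124.6138687133789, 94.4306411743164), 18.971294403076172) [ 146  284   74   54 2050]
brass ((182.39242553710938, 307.4293518066406), (12.050745964050293, 15.724387168884277), 65.70162963867188) [ 472.92525281 -249.58871503   64.        ]
[[-0.0, -0.972, -0.233, 66.109], [1.0, -0.0, -0.001, -0.264], [0.001, -0.233, 0.972, -172.334], [0.0, 0.0, 0.0, 1.0]] 353.8829149351651
case [[386.0, -39.0, 14.0], [455.0, -22.0, 39.0], [526.0, 16.0, 43.0]]
jar [[585.0, -23.0, 14.0], [609.0, -8.0, 61.0], [637.0, 27.0, 73.0]]
book [[529.0, 260.0, 15.0], [600.0, 441.0, 24.0], [656.0, 526.0, 143.0]]
```

Call:
send_rows(motion=[[0.1,-0.08,0.02,0,0,-0.17,0.4],[0.2,-0.17,0.04,0,0,-0.34,0.4],[0.3,-0.26,0.05,0,0,-0.5,0.4],[0.4,-0.34,0.05,0,0,-0.67,0.4],[0.5,-0.43,0.05,0,0,-0.84,0.4],[0.56,-0.48,0.05,0,0,-1,0.4]])

```text
time_s: 0.9
ee_pos: [534.4, 274.6, 238.8]
ee_rot: [-180.0, 0.0, 93.5]
force: [0.7, 0.8, 0.6]
gripper_width: 64.3
gripper_force: 0.0
```

Call:
send_rows(motion=[[0,0,0,0,0,-0.17,0.4],[0,0,0,0,0,-0.34,0.4],[0,0,0,0,0,-0.5,0.4],[0,0,0,0,0,-0.67,0.4],[0,0,0,0,0,-0.84,0.4],[0,0,0,0,0,-1,0.4]])

```text
time_s: 1.65
ee_pos: [532.9, 276.2, 238.5]
ee_rot: [-180.0, 0.1, 33.6]
force: [0.6, 0.2, -0.2]
gripper_width: 63.9
gripper_force: 0.0
```

Call:
send_rows(motion=[[0,0,0,0,0,-0.17,0.4],[0,0,0,0,0,-0.34,0.4],[0,0,0,0,0,-0.5,0.4],[0,0,0,0,0,-0.67,0.4],[0,0,0,0,0,-0.83,0.4],[0,0,0,0,0,-0.83,0.4],[0,0,0,0,0,-0.83,0.4]])

```text
time_s: 2.52
ee_pos: [533.0, 276.3, 238.8]
ee_rot: [180.0, 0.0, -15.8]
force: [0.2, -0.1, 0.6]
gripper_width: 63.4
gripper_force: 0.0
```

```bash
cat >> h.py <<'E'
from scipy.spatial.transform import Rotation as Ro
def grabw():
    s=env.state(); f=eyes.grab_frame('wrist')
    M=np.eye(4); M[:3,:3]=Ro.from_euler('xyz',s['ee_rot'],degrees=True).as_matrix(); M[:3,3]=s['ee_pos']
    C=M@f['T_tool_cam']; f['R']=C[:3,:3].T; f['t']=-C[:3,:3].T@C[:3,3]
    pickle.dump(f,open('wrist.pkl','wb')); return f
def st():
    s=env.state(); print('t',round(s['time_s'],2),'p',s['ee_pos'].round(1),'r',s['ee_rot'].round(1),'q',s['qpos'].round(1),'F',s['force'].round(1),'T',s['torque'].round(2),'g',round(s['gripper_width'],1),round(s['gripper_force'],1))
E
python3 - <<'E'
from h import *
st(); f=grabw(); save(f,'w1.png')
E
```

```text
t 2.52 p [533.  276.3 238.8] r [180.    0.  -15.8] q [ 26.3  19.9  83.7  -0.   76.4 132.1] F [ 0.2 -0.1  0.6] T [-0.07  0.13  0.02] g 63.4 0.0
```

View pics/w1.png

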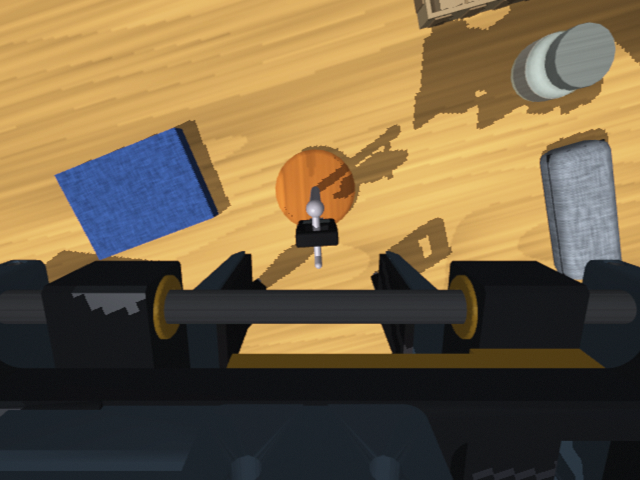

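The wrist view shows the hook ball at (315,209), the bar tip at (319,265) and the key's bow at (317,233), nearly aligned with the fingers. I'll measure these exactly.

Run:
```python
from h import *
f=load('wrist'); w=cloud(f); g=f['pixels'].max(2)
m=(g<70)&(w[...,2]>60)&(w[...,2]<170); m[:190]=0;m[252:]=0;m[:,:280]=0;m[:,360:]=0
p=w[m]; print(m.sum(),np.percentile(p,[2,50,98],axis=0).round(1).tolist())
t=p[p[:,2]>136]; print('top',len(t),t.mean(0), cv2.minAreaRect(t[:,:2].astype('float32')))
v,u=np.nonzero(m); 
r=cv2.minAreaRect(np.c_[u,v].astype('float32'));print(r)
print('ball',onplane(f,315.5,209,145),'tip',onplane(f,319,266,136),'base?')
# top edge (bow top face ~z141): corners
b=cv2.boxPoints(r)
for c in b: print(c, onplane(f,*c,141))
hsv=cv2.cvtColor(f['pixels'],cv2.COLOR_RGB2HSV)
bm=(w[...,2]>110)&(w[...,2]<160)&(hsv[...,1]<60)&(g>80);bm[:,:290]=0;bm[:,340:]=0;bm[280:]=0
q=w[bm];print('steel',len(q)); c=q[:,:2]-q[:,:2].mean(0);print(np.linalg.svd(c,full_matrices=False)[2][0],q[:,:2].mean(0))
# keyway slot from side & scene images
for n in('side','scene'):
    k=load(n);ww=cloud(k);x,y=(287,430) if n=='side' else (182,307)
    gg=cv2.cvtColor(k['pixels'],cv2.COLOR_RGB2GRAY); h=7 if n=='side' else 5
    R=gg[y-h:y+h+1,x-h:x+h+1]; mm=R<70; vv,uu=np.nonzero(mm)
    if len(uu)>3:
        P=np.array([onplane(k,a+x-h,b+y-h,64)[:2] for a,b in zip(uu,vv)]);d=P-P.mean(0);_,s,V=np.linalg.svd(d,full_matrices=False);print(n,len(uu),P.mean(0),s,np.degrees(np.arctan2(V[0,1],V[0,0])))
```

```text
980 [[525.1, 259.2, 91.9], [533.8, 275.1, 141.6], [540.0, 290.1, 143.6]]
top 637 [531.95972682 275.25960736 142.08911546] ((531.4617309570312, 275.2208557128906), (32.657474517822266, 11.911436080932617), 77.60778045654297)
((315.2876281738281, 220.314208984375), (50.953556060791016, 41.773929595947266), 86.18592071533203)
ball [554.55556863 269.50857483 145.        ] tip [507.28475466 279.8832808  136.        ] base?
[292.75223 196.28325] [568.10922683 283.71823997 141.        ]
[334.43362 193.50447] [561.48455532 252.54274248 141.        ]
[337.82303 244.34517] [522.08195826 260.38149731 141.        ]
[296.14163 247.12395] [528.86628112 292.65564879 141.        ]
steel 485
[-0.97645413  0.21572513] [541.04175765 273.25866343]
side 28 [ 471.9593443  -248.99837721] [21.41049868  7.30533598] -75.35065840142418
```

Call:
send_rows(motion=[[-0.003,-0.002,-0.06,0,0,0.057,0.4],[-0.003,-0.002,-0.14,0,0,0.057,0.4],[-0.003,-0.002,-0.22,0,0,0.057,0.4],[-0.003,-0.002,-0.27,0,0,0.057,0.4],[-0.003,-0.002,-0.292,0,0,0.057,0.4],[-0.003,-0.002,-0.292,0,0,0.057,0.4],[-0.003,-0.002,-0.292,0,0,0.057,0.4]], squeeze=30)

```text
time_s: 3.45
ee_pos: [532.5, 275.7, 94.3]
ee_rot: [-179.9, -0.1, -12.5]
force: [-0.3, 0.3, -0.5]
gripper_width: 63.5
gripper_force: 0.0
```

Run:
```python
from h import *
st(); f=grabw(); save(f,'w2.png')
```

```text
t 3.45 p [532.5 275.7  94.3] r [-1.799e+02 -1.000e-01 -1.250e+01] q [ 26.3  25.9  96.1  -0.   57.8 128.8] F [-0.3  0.3 -0.5] T [-0.03  0.11  0.03] g 63.5 0.0
```

View pics/w2.png

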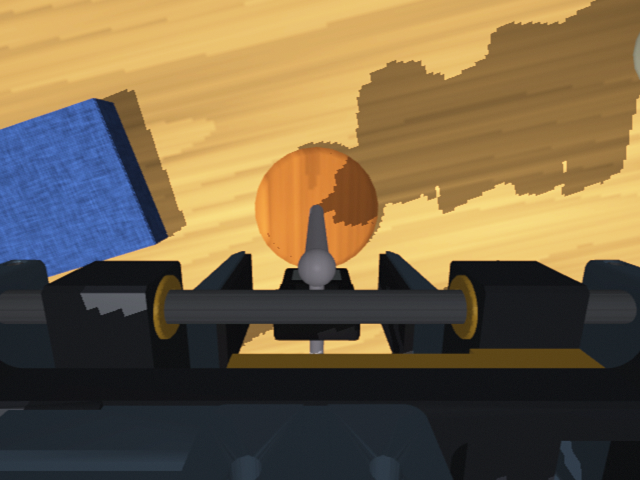

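The bow (275–360, row 310) is centred between the fingers (252 and 380). Closing.

Call:
send_rows(motion=[[0,0,0,0,0,0,0],[0,0,0,0,0,0,-0.3],[0,0,0,0,0,0,-0.6],[0,0,0,0,0,0,-1],[0,0,0,0,0,0,-1],[0,0,0,0,0,0,-1]], squeeze=50)

```text
time_s: 4.25
ee_pos: [531.6, 275.3, 93.1]
ee_rot: [180.0, -0.0, -12.5]
force: [0.3, -0.6, 1.1]
gripper_width: 33.9
gripper_force: 50.0
```

Call:
send_rows(motion=[[0,0,0.006,0,0,0,-1],[0,0,0.014,0,0,0,-1],[0,0,0.022,0,0,0,-1],[0,0,0.024,0,0,0,-1],[0,0,0.024,0,0,0,-1]])

```text
time_s: 4.88
ee_pos: [531.6, 275.3, 105.0]
ee_rot: [180.0, -0.0, -12.5]
force: [-1.0, 0.8, -0.8]
gripper_width: 33.6
gripper_force: 50.0
```

Call:
send_rows(motion=[[-0.016,0.0036,0,0,0,0,-1],[-0.035,0.008,0,0,0,0,-1],[-0.055,0.012,0,0,0,0,-1],[-0.075,0.0166,0,0,0,0,-1],[-0.086,0.019,0,0,0,0,-1],[-0.086,0.019,0.003,0,0,0,-1],[-0.086,0.019,0.06,0,0,0,-1],[-0.086,0.019,0.15,0,0,0,-1],[-0.086,0.019,0.22,0,0,0,-1],[-0.086,0.019,0.23,0,0,0,-1]])

```text
time_s: 6.12
ee_pos: [490.2, 285.5, 222.8]
ee_rot: [-179.8, -0.3, -12.5]
force: [-0.1, 0.5, -0.2]
gripper_width: 33.8
gripper_force: 50.0
```

Run:
```python
from h import *
st(); f=grabw(); save(f,'w3.png')
g=grab('scene')
s=grab('side')
```

```text
t 6.12 p [490.2 285.5 222.8] r [-179.8   -0.3  -12.5] q [ 29.1  17.1  90.1  -0.   72.4 131.6] F [-0.1  0.5 -0.2] T [-0.04  0.17 -0.02] g 33.8 50.0
```

View pics/w3.png

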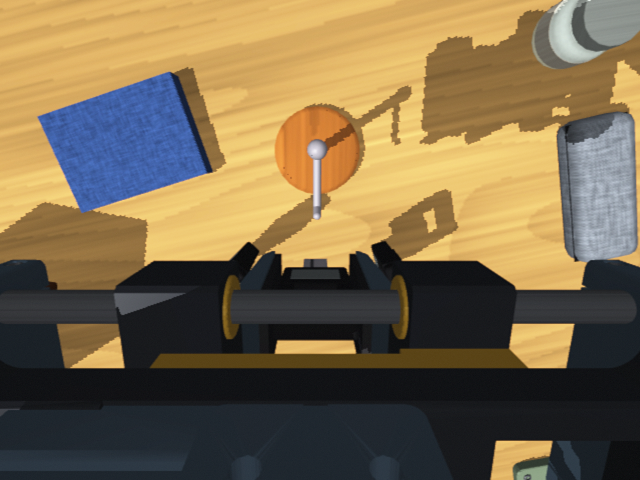

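The key is off the hook and held upright (bow about 318,300, blade 316,263). I'll move to a lookout beside the lock.

Call:
send_rows(motion=[[-0.015,-0.1,0,0,0,0.08,-1],[-0.03,-0.2,0,0,0,0.15,-1],[-0.045,-0.3,0,0,0,0.2,-1],[-0.06,-0.4,0,0,0,0.25,-1],[-0.075,-0.5,0,0,0,0.3,-1],[-0.09,-0.6,0,0,0,0.35,-1],[-0.1,-0.7,0,0,0,0.4,-1],[-0.12,-0.8,0,0,0,0.46,-1],[-0.13,-0.9,0,0,0,0.46,-1],[-0.14,-1,0,0,0,0.46,-1],[-0.15,-1,0,0,0,0.46,-1]])

```text
time_s: 7.65
ee_pos: [412.5, -217.5, 218.0]
ee_rot: [-179.9, 0.2, 14.8]
force: [0.5, -0.4, -1.1]
gripper_width: 34.2
gripper_force: 50.0
```

Call:
send_rows(motion=[[0,-0.06,0,0,0,0,-1],[0,-0.09,0,0,0,0,-1],[0,-0.09,0,0,0,0,-1],[0,-0.09,0,0,0,0,-1]])

```text
time_s: 8.15
ee_pos: [413.5, -259.1, 219.6]
ee_rot: [-179.9, 0.0, 15.1]
force: [-0.5, 0.0, 0.2]
gripper_width: 33.9
gripper_force: 50.0
```

Run:
```python
from h import *
st(); f=grabw(); save(f,'w4.png')
```

```text
t 8.15 p [ 413.5 -259.1  219.6] r [-179.9    0.    15.1] q [-33.4  10.3  99.9   0.   69.9  41.4] F [-0.5  0.   0.2] T [ 0.01  0.18 -0.04] g 33.9 50.0
```

View pics/w4.png

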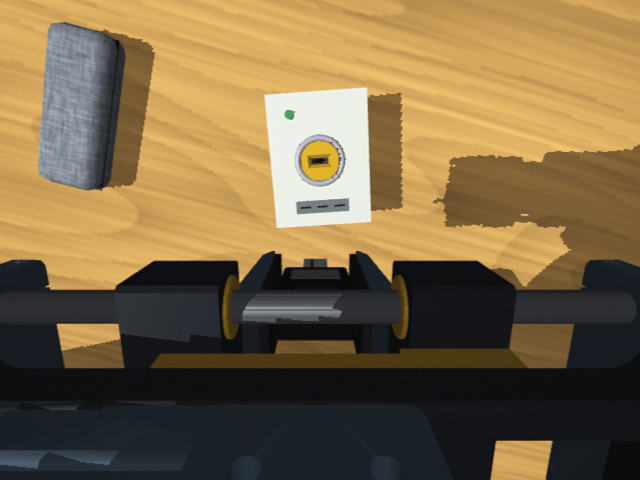

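The wrist view shows the box with the brass cylinder at (320,160), its dark slot at (319,160) turned slightly, and the key in the fingers with its blade at (316,263). I'll measure slot position and angle.

Run:
```python
from h import *
f=load('wrist'); w=cloud(f); hsv=cv2.cvtColor(f['pixels'],cv2.COLOR_RGB2HSV)
sl=np.s_[120:200,280:360]
br=np.zeros((480,640),bool); br[sl]=((hsv[...,0]>12)&(hsv[...,0]<35)&(hsv[...,1]>120))[sl]
ct=max(cv2.findContours(br.astype('uint8'),0,1)[0],key=cv2.contourArea); e=cv2.fitEllipse(ct); print(e,onplane(f,*e[0],64))
h=np.zeros((480,640),'uint8');cv2.drawContours(h,[ct],-1,1,-1)
g=f['pixels'].max(2)
for th in(80,110,140,180):
    m=(h>0)&(g<th); v,u=np.nonzero(m); P=np.array([onplane(f,a,b,64)[:2] for a,b in zip(u,v)]).astype('float32')
    _,s,V=np.linalg.svd(P-P.mean(0),full_matrices=False); print(th,len(u),P.mean(0),cv2.minAreaRect(P),np.degrees(np.arctan2(V[0,1],V[0,0])))
m=(w[...,2]>52)&(w[...,2]<63)&(hsv[...,1]<60)&(g>150)
m[240:]=0; P=w[m][:,:2].astype('float32'); print('box',cv2.minAreaRect(P),np.median(w[m][:,2]))
# key seen in the hand: blade steel and depth
d=w[258:300,290:345]; 
R=Ro.from_euler('xyz',env.state()['ee_rot'],degrees=True).as_matrix(); T=(d-env.state()['ee_pos'])@R
for v in range(0,42,5): print(258+v,T[v,26].round(1),f['pixels'][258+v,316])
```

```text
((319.5361328125, 160.26190185546875), (38.089088439941406, 38.642704010009766), 10.99523639678955) [ 469.78961324 -247.60357959   64.        ]
80 83 [ 469.39725 -247.02603] ((469.45806884765625, -247.19796752929688), (4.4262518882751465, 14.497749328613281), 15.117351531982422) -72.4659
110 106 [ 469.39642 -246.7384 ] ((468.7930908203125, -246.44032287597656), (5.314998626708984, 16.307451248168945), 15.116629600524902) -75.53235
140 132 [ 469.14612 -246.1213 ] ((472.3692932128906, -248.65826416015625), (13.326146125793457, 26.839092254638672), 48.078468322753906) -66.58681
180 236 [ 470.9239  -246.61516] ((474.5275573730469, -247.1597900390625), (25.31241798400879, 34.85151672363281), 5.281890869140625) -65.22339
box ((469.35125732421875, -247.40383911132812), (120.3491439819336, 90.0038833618164), 18.971603393554688) 59.61244749506458
258 [-53.9   0.7 218.2] [186 148  93]
263 [ 1.4  0.2 25.7] [66 64 68]
268 [5.3 0.1 4.6] [13 11 14]
273 [ 5.6  0.1 -4.2] [41 44 45]
278 [  5.5   0.1 -11. ] [43 45 46]
283 [  5.2   0.1 -17. ] [10 12 12]
288 [  2.8   0.1 -17. ] [15 12 16]
293 [ 32.4  -0.1 -94.8] [44 47 49]
298 [ 31.6  -0.1 -95.8] [61 64 68]
```

Call:
send_rows(motion=[[0.06,0.012,0,0,0,0.06,-1],[0.114,0.023,-0.04,0,0,0.06,-1],[0.114,0.023,-0.1,0,0,0.06,-1],[0.114,0.023,-0.16,0,0,0.06,-1],[0.114,0.023,-0.2,0,0,0.06,-1],[0.114,0.023,-0.21,0,0,0.06,-1],[0.114,0.023,-0.21,0,0,0.06,-1]])

```text
time_s: 9.07
ee_pos: [470.9, -248.4, 115.4]
ee_rot: [180.0, -0.0, 18.7]
force: [0.3, -0.8, -0.5]
gripper_width: 34.1
gripper_force: 50.0
```

Run:
```python
from h import *
st(); f=grab('side'); s=grab('scene')
a=cv2.resize(f['pixels'][380:480,220:360],None,fx=4,fy=4,interpolation=2)[:, :480]
b=cv2.resize(s['pixels'][240:340,140:220],None,fx=4,fy=4,interpolation=2)
cv2.imwrite('pics/c5.png',np.hstack([a,b])[:,:800,::-1])
```

```text
t 9.07 p [ 470.9 -248.4  115.4] r [180.   -0.   18.7] q [-29.   19.3 103.6   0.   57.1  42.2] F [ 0.3 -0.8 -0.5] T [-0.06  0.18  0.02] g 34.1 50.0
```

View pics/c5.png

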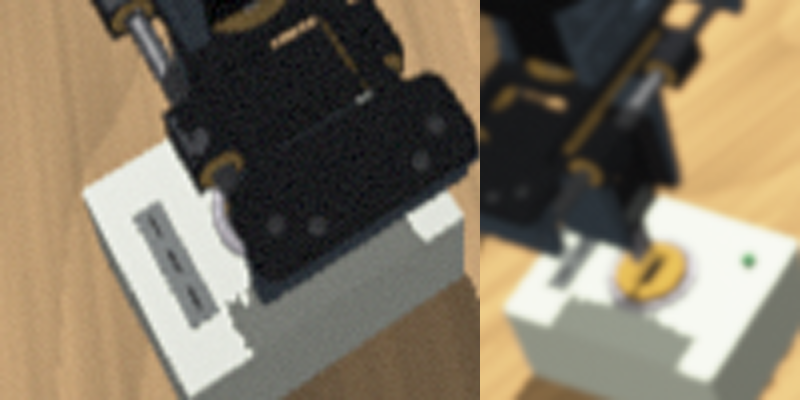

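The scene crop shows the blade hanging right over the slot (about 660,265). Lowering gently.

Call:
send_rows(motion=[[0,0,-0.008,0,0,0,-1],[0,0,-0.016,0,0,0,-1],[0,0,-0.022,0,0,0,-1],[0,0,-0.026,0,0,0,-1],[0,0,-0.03,0,0,0,-1],[0,0,-0.034,0,0,0,-1],[0,0,-0.034,0,0,0,-1]])

```text
time_s: 10.05
ee_pos: [470.5, -248.6, 97.8]
ee_rot: [-180.0, 0.0, 18.7]
force: [-0.5, 0.1, 0.6]
gripper_width: 33.5
gripper_force: 50.0
```

Run:
```python
from h import *
st()
```

```text
t 10.05 p [ 470.5 -248.6   97.8] r [-180.     0.    18.7] q [-29.1  20.4 104.9  -0.   54.7  42.2] F [-0.5  0.1  0.6] T [0.02 0.17 0.03] g 33.5 50.0
```

Call:
send_rows(motion=[[0,0,-0.004,0,0,0,-1],[0,0,-0.008,0,0,0,-1],[0,0,-0.011,0,0,0,-1],[0,0,-0.013,0,0,0,-1],[0,0,-0.013,0,0,0,-1]])

```text
time_s: 10.68
ee_pos: [470.5, -248.6, 91.3]
ee_rot: [-180.0, 0.0, 18.7]
force: [-1.1, 0.0, -2.0]
gripper_width: 33.9
gripper_force: 50.0
```

Run:
```python
from h import *
st()
```

```text
t 10.68 p [ 470.5 -248.6   91.3] r [-180.     0.    18.7] q [-29.1  20.8 105.4   0.   53.8  42.2] F [-1.1  0.  -2. ] T [ 0.1   0.21 -0.04] g 33.9 50.0
```

Call:
send_rows(motion=[[0,0,-0.002,0,0,0,-1],[0,0,-0.003,0,0,0,-1],[0,0,-0.003,0,0,0,-1]])

```text
time_s: 11.05
ee_pos: [470.6, -248.6, 90.3]
ee_rot: [180.0, -0.0, 18.7]
force: [-0.9, 2.5, 4.6]
gripper_width: 33.8
gripper_force: 50.0
```

Run:
```python
from h import *
st()
```

```text
t 11.05 p [ 470.6 -248.6   90.3] r [180.   -0.   18.7] q [-29.1  20.9 105.4   0.   53.7  42.2] F [-0.9  2.5  4.6] T [0.4  0.4  0.02] g 33.8 50.0
```

Touching the first pin carrier with about 5 N. Rocking clockwise.

Call:
send_rows(motion=[[0,0,0,0,0,-0.08,-1],[0,0,0,0,0,-0.16,-1],[0,0,0,0,0,-0.24,-1],[0,0,0,0,0,-0.3,-1],[0,0,-0.0005,0,0,-0.35,-1],[0,0,-0.001,0,0,-0.39,-1],[0,0,-0.001,0,0,-0.41,-1]])

```text
time_s: 11.92
ee_pos: [470.4, -248.5, 89.7]
ee_rot: [-180.0, 0.0, -5.9]
force: [-2.2, 3.1, 4.3]
gripper_width: 33.8
gripper_force: 50.0
```

Run:
```python
from h import *
st()
```

```text
t 11.93 p [ 470.4 -248.5   89.7] r [-180.     0.    -5.9] q [-29.1  20.9 105.5   0.   53.6  66.8] F [-2.2  3.1  4.3] T [0.55 0.6  0.03] g 33.8 50.0
```

Call:
send_rows(motion=[[0,0,-0.001,0,0,-0.03,-1],[0,0,-0.001,0,0,-0.06,-1],[0,0,-0.002,0,0,-0.08,-1],[0,0,-0.002,0,0,-0.08,-1]])

```text
time_s: 12.42
ee_pos: [470.4, -248.5, 88.8]
ee_rot: [-180.0, 0.0, -10.7]
force: [-2.4, 2.3, 6.1]
gripper_width: 33.9
gripper_force: 50.0
```

Run:
```python
from h import *
st()
```

```text
t 12.43 p [ 470.4 -248.5   88.8] r [-180.     0.   -10.7] q [-29.1  21.  105.5   0.   53.5  71.6] F [-2.4  2.3  6.1] T [0.6  0.67 0.09] g 33.9 50.0
```

Call:
send_rows(motion=[[0,0,-0.002,0,0,0,-1],[0,0,-0.004,0,0,0,-1],[0,0,-0.004,0,0,0,-1]])

```text
time_s: 12.8
ee_pos: [470.4, -248.4, 87.0]
ee_rot: [-180.0, 0.0, -10.7]
force: [-2.2, 3.4, 7.1]
gripper_width: 33.8
gripper_force: 50.0
```

Run:
```python
from h import *
st()
```

```text
t 12.8 p [ 470.4 -248.4   87. ] r [-180.     0.   -10.7] q [-29.1  21.1 105.7   0.   53.3  71.6] F [-2.2  3.4  7.1] T [0.61 0.7  0.1 ] g 33.8 50.0
```

First pin passed. Nudging to ease the sideways load and continuing to the second.

Call:
send_rows(motion=[[-0.0008,0.001,-0.002,0,0,0,-1],[-0.0008,0.001,-0.004,0,0,0,-1],[-0.0008,0.001,-0.006,0,0,0,-1],[-0.0008,0.001,-0.006,0,0,0,-1]])

```text
time_s: 13.3
ee_pos: [470.3, -248.4, 84.3]
ee_rot: [180.0, -0.0, -10.7]
force: [-1.8, 2.5, 9.0]
gripper_width: 33.8
gripper_force: 50.0
```

Run:
```python
from h import *
st()
```

```text
t 13.3 p [ 470.3 -248.4   84.3] r [180.   -0.  -10.7] q [-29.1  21.2 105.9  -0.   52.8  71.6] F [-1.8  2.5  9. ] T [0.47 0.71 0.06] g 33.8 50.0
```

Call:
send_rows(motion=[[-0.0005,0.001,-0.001,0,0,0,-1],[-0.0005,0.001,-0.002,0,0,0,-1],[-0.0005,0.001,-0.003,0,0,0,-1],[-0.0005,0.001,-0.003,0,0,0,-1]])

```text
time_s: 13.8
ee_pos: [470.3, -248.3, 83.1]
ee_rot: [179.9, -0.1, -10.7]
force: [-2.0, 1.6, 9.2]
gripper_width: 33.8
gripper_force: 50.0
```

Run:
```python
from h import *
st()
```

```text
t 13.8 p [ 470.3 -248.3   83.1] r [ 1.799e+02 -1.000e-01 -1.070e+01] q [-2.900e+01  2.130e+01  1.061e+02 -1.000e-01  5.260e+01  7.170e+01] F [-2.   1.6  9.2] T [0.29 0.69 0.13] g 33.8 50.0
```

Call:
send_rows(motion=[[0,0,0,0,0,0.1,-1],[0,0,0,0,0,0.2,-1],[0,0,0,0,0,0.3,-1],[0,0,0,0,0,0.4,-1],[0,0,0,0,0,0.5,-1],[0,0,0,0,0,0.6,-1],[0,0,0,0,0,0.7,-1],[0,0,0,0,0,0.78,-1],[0,0,0,0,0,0.84,-1],[0,0,0,0,0,0.88,-1],[0,0,0,0,0,0.9,-1]])

```text
time_s: 15.18
ee_pos: [470.8, -248.4, 82.7]
ee_rot: [179.8, -0.0, 43.3]
force: [-1.4, 1.5, 6.5]
gripper_width: 34.0
gripper_force: 50.0
```

Run:
```python
from h import *
st()
```

```text
t 15.18 p [ 470.8 -248.4   82.7] r [179.8  -0.   43.3] q [-29.   21.3 106.1  -0.   52.5  17.6] F [-1.4  1.5  6.5] T [ 0.07  0.32 -0.05] g 34.0 50.0
```

Call:
send_rows(motion=[[0,0,-0.001,0,0,0,-1],[0,0,-0.002,0,0,0.02,-1],[0,0,-0.003,0,0,0.04,-1],[0,0,-0.003,0,0,0.04,-1]])

```text
time_s: 15.68
ee_pos: [470.8, -248.4, 81.7]
ee_rot: [179.8, -0.0, 45.7]
force: [-1.8, 1.6, 9.2]
gripper_width: 33.6
gripper_force: 50.0
```

Run:
```python
from h import *
st()
```

```text
t 15.68 p [ 470.8 -248.4   81.7] r [179.8  -0.   45.7] q [-29.   21.4 106.1  -0.   52.3  15.3] F [-1.8  1.6  9.2] T [ 0.21  0.51 -0.11] g 33.6 50.0
```

Call:
send_rows(motion=[[0,0,-0.001,0,0,0,-1],[0,0,-0.002,0,0,0,-1],[0,0,-0.003,0,0,0,-1],[0,0,-0.003,0,0,-0.03,-1]])

```text
time_s: 16.18
ee_pos: [470.7, -248.4, 79.7]
ee_rot: [179.8, -0.0, 43.8]
force: [-0.2, 0.2, 3.3]
gripper_width: 33.8
gripper_force: 50.0
```

Run:
```python
from h import *
st()
```

```text
t 16.18 p [ 470.7 -248.4   79.7] r [179.8  -0.   43.8] q [-29.   21.5 106.3  -0.   52.   17.1] F [-0.2  0.2  3.3] T [ 0.06  0.19 -0.03] g 33.8 50.0
```

Second pin passed. Going down to the shoulder.

Call:
send_rows(motion=[[0,0,-0.002,0,0,0,-1],[0,0,-0.004,0,0,-0.03,-1],[0,0,-0.006,0,0,0,-1],[0,0,-0.008,0,0,-0.03,-1],[0,0,-0.01,0,0,0,-1],[0,0,-0.01,0,0,-0.02,-1]])

```text
time_s: 16.92
ee_pos: [470.2, -247.7, 74.1]
ee_rot: [180.0, -0.0, 42.7]
force: [0.8, 0.6, 3.3]
gripper_width: 33.5
gripper_force: 50.0
```

Run:
```python
from h import *
st()
```

```text
t 16.93 p [ 470.2 -247.7   74.1] r [180.   -0.   42.7] q [-29.   21.9 106.7   0.   51.4  18.3] F [0.8 0.6 3.3] T [ 0.09 -0.05 -0.05] g 33.5 50.0
```

Call:
send_rows(motion=[[0,0,-0.001,0,0,-0.03,-1],[0,0,-0.002,0,0,0,-1],[0,0,-0.003,0,0,-0.03,-1],[0,0,-0.003,0,0,-0.03,-1]])

```text
time_s: 17.42
ee_pos: [470.2, -247.7, 74.0]
ee_rot: [179.9, -0.0, 40.9]
force: [-1.2, 2.2, 12.5]
gripper_width: 34.0
gripper_force: 50.0
```

Run:
```python
from h import *
st()
```

```text
t 17.43 p [ 470.2 -247.7   74. ] r [179.9  -0.   40.9] q [-29.   21.9 106.7   0.   51.4  20.1] F [-1.2  2.2 12.5] T [ 0.39  0.42 -0.01] g 34.0 50.0
```

The key is home: hard stop at 74 mm, matching the 27 mm depth, at 12 N. Turning clockwise.

Call:
send_rows(motion=[[0,0,0.001,0,0,-0.1,-1],[0,0,0.001,0,0,-0.2,-1],[0,0,0.001,0,0,-0.3,-1],[0,0,0.001,0,0,-0.4,-1],[0,0,0.001,0,0,-0.5,-1],[0,0,0.001,0,0,-0.6,-1],[0,0,0.001,0,0,-0.7,-1],[0,0,0.001,0,0,-0.8,-1],[0,0,0.001,0,0,-0.9,-1],[0,0,0.001,0,0,-1,-1]], squeeze=60)

```text
time_s: 18.68
ee_pos: [470.3, -247.4, 74.0]
ee_rot: [-180.0, -0.1, -19.3]
force: [0.7, 2.9, 10.3]
gripper_width: 33.4
gripper_force: 60.0
```

Call:
send_rows(motion=[[0,0,0,0,0,-0.1,-1],[0,0,0,0,0,-0.2,-1],[0,0,0,0,0,-0.3,-1],[0,0,0,0,0,-0.4,-1],[0,0,0,0,0,-0.5,-1],[0,0,0,0,0,-0.6,-1],[0,0,0,0,0,-0.7,-1],[0,0,0,0,0,-0.8,-1],[0,0,0,0,0,-0.9,-1],[0,0,0,0,0,-0.95,-1]])

```text
time_s: 19.92
ee_pos: [470.7, -247.4, 74.0]
ee_rot: [-179.9, -0.0, -76.2]
force: [1.2, 2.7, 8.2]
gripper_width: 34.1
gripper_force: 60.0
```

Run:
```python
from h import *
st()
```

```text
t 19.93 p [ 470.7 -247.4   74. ] r [-179.9   -0.   -76.2] q [-2.900e+01  2.190e+01  1.067e+02  1.000e-01  5.140e+01  1.372e+02] F [1.2 2.7 8.2] T [ 0.69 -0.03  0.24] g 34.1 60.0
```

Call:
send_rows(motion=[[0,0,0,0,0,-0.05,-1],[0,0,0,0,0,-0.09,-1],[0,0,0,0,0,-0.113,-1],[0,0,0,0,0,-0.113,-1],[0,0,0,0,0,-0.113,-1]])

```text
time_s: 20.55
ee_pos: [470.7, -247.4, 74.0]
ee_rot: [-179.9, -0.0, -82.9]
force: [1.3, 2.5, 9.0]
gripper_width: 33.5
gripper_force: 60.0
```

Run:
```python
from h import *
st(); f=grabw(); save(f,'w6.png',(160,140,480,380),2.5)
```

```text
t 20.55 p [ 470.7 -247.4   74. ] r [-179.9   -0.   -82.9] q [-2.900e+01  2.190e+01  1.067e+02  1.000e-01  5.140e+01  1.438e+02] F [1.3 2.5 9. ] T [ 0.68 -0.03  0.28] g 33.5 60.0
```

View pics/w6.png

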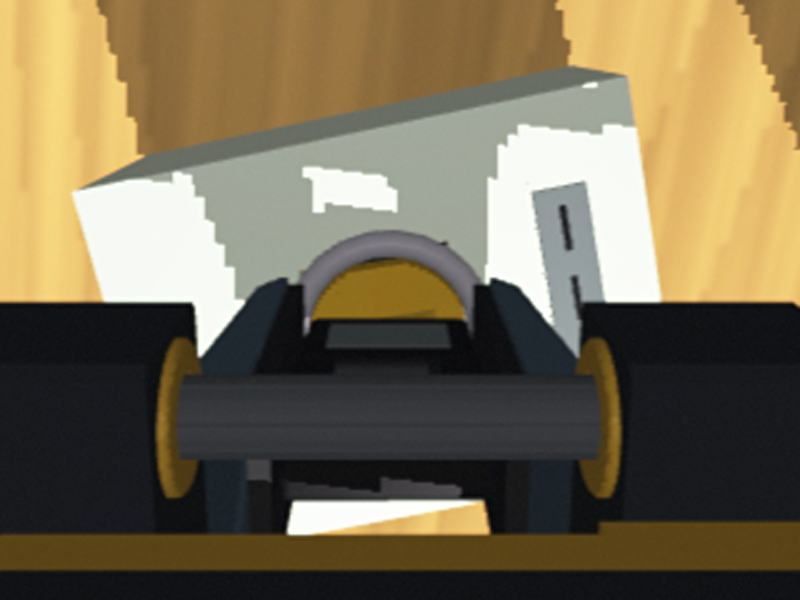

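The key sits square in the fingers with its shoulder on the brass (390,300), and the box appears turned about 102° relative to the tool. One more degree for margin, then hand in.

Call:
send_rows(motion=[[0,0,0,0,0,-0.023,-1],[0,0,0,0,0,-0.023,-1],[0,0,0,0,0,-0.023,-1],[0,0,0,0,0,-0.023,-1]])

```text
time_s: 21.1
ee_pos: [470.7, -247.4, 74.0]
ee_rot: [-179.9, -0.0, -84.3]
force: [2.1, 3.6, 8.2]
gripper_width: 33.8
gripper_force: 60.0
```

Run:
```python
from h import *
st(); print(env.job_done())
```

```text
t 21.1 p [ 470.7 -247.4   74. ] r [-179.9   -0.   -84.3] q [-2.900e+01  2.190e+01  1.067e+02  1.000e-01  5.130e+01  1.452e+02] F [2.1 3.6 8.2] T [ 0.7  -0.05  0.19] g 33.8 60.0
the job is handed in; nothing more can be done
None
```

I handed the job in at 21 s: the smallest key came off its hook, was rocked past both pins until fully home (about 12 N at most), and is still gripped about 103° clockwise, which should put the cylinder at or just past a quarter turn. No verdict came back.

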